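Lay out the flight-simulator console

TASK

Lay out the console for the pilot, who sits at the far side of the desk facing the robot and the monitor (left and right below are the pilot's): set the engine-start module on the monitor side of the throttle quadrant, centred on it and square with it with a gap of about 4 cm, with the trim-wheel module to its left and the flap-lever module to its right, each in line with it, square, and about 2 cm from it. Set the radio module on the monitor side of the sidestick in the same way, centred and square with a gap of about 4 cm. Set each flat on the desk and let it go, without dropping or tipping it, and leave the spare switch module, the mouse, the mug and the can where they are.

Things in the scene. Friction and masses are not known exactly. Their poses are not given: they have to be found in the camera images.
- engine: Loose console module, upright, dark grey box with lighter grey top plate, 38 mm tall, 56 mm deep (its x) and 90 mm wide (its y), about 0.26 kg: the engine-start module, with one big round selector knob in the middle of its top and one small steel toggle between two guard plates at each end; controls reach 60 mm above its underside. Origin: centre of its underside. x points to its pilot's edge (world +x, away from the robot, at yaw 0), y across it to the pilot's right, z up.
- trim: Loose console module, upright, dark grey box with lighter grey top plate, 38 mm tall, 56 mm deep (its x) and 44 mm wide (its y), about 0.18 kg: the trim-wheel module, the narrowest, with a large ribbed black wheel standing on edge half sunk in its top (top of the wheel 60 mm above its underside, wheel rim along x). Origin: centre of its underside. x points to its pilot's edge (world +x, away from the robot, at yaw 0), y across it to the pilot's right, z up.
- flap: Loose console module, upright, dark grey box with lighter grey top plate, 38 mm tall, 56 mm deep (its x) and 56 mm wide (its y), about 0.19 kg: the flap-lever module, with a dark slot in its top, a single short lever and a pale flat bar handle 34 mm wide across it, 60 mm above its underside. Origin: centre of its underside. x points to its pilot's edge (world +x, away from the robot, at yaw 0), y across it to the pilot's right, z up.
- radio: Loose console module, upright, dark grey box with lighter grey top plate, 38 mm tall, 56 mm deep (its x) and 60 mm wide (its y), about 0.20 kg: the radio module, with a dark display strip and below it a keypad of twelve small black keys; nothing higher than 44 mm. Origin: centre of its underside. x points to its pilot's edge (world +x, away from the robot, at yaw 0), y across it to the pilot's right, z up.
- throttle: Throttle quadrant, fixed to the desk: dark grey housing 140 mm deep (its x), 110 mm wide (its y), 62 mm tall, with two levers with pale handles standing up to about 135 mm on the pilot's half (x = 0 to 0.05). Its origin: centre of its underside. x points to the pilot (world +x at yaw 0; yaw within 0.15), y to the pilot's right; its back face, on the monitor side, is at x = -0.070.
- stick: Sidestick, fixed to the desk: dark base 140 mm deep (its x), 130 mm wide (its y), 36 mm tall, with one upright black grip about 210 mm tall at x = 0.015. Its origin: centre of the underside. x points to the pilot (world +x at yaw 0; yaw within 0.15), y to the pilot's right; the back face of its base, on the monitor side, is at x = -0.070.
- switches: Loose console module, upright, dark grey box with lighter grey top plate, 38 mm tall, 56 mm deep (its x) and 76 mm wide (its y): a spare switch module with a row of four small steel toggles and no knob; it stays where it is. Origin: centre of its underside. x points to its pilot's edge (world +x, away from the robot, at yaw 0), y across it to the pilot's right, z up.
- mouse: Loose black computer mouse, 116 mm long (its x), about 58 mm wide, 36 mm tall, between throttle and sidestick; it stays where it is. Origin: centre of its underside.
- mug: Loose white mug, 80 mm across, 95 mm tall, with a side handle turned to the robot side (reaching about 75 mm from its axis), at the edge of the work area; it stays where it is. Origin: centre of its underside.
- can: Loose plain aluminium drinks can, 66 mm across, 115 mm tall, at the edge of the work area; it stays where it is. Origin: centre of its underside.

How it is judged:
By the outcome, as a careful person would: the job done as asked, in the order asked, and still so for the second after the job is handed in, with the robot touching nothing.
It also fails if it takes over 96 s, if anything falls off the work surface, if the arm or the gripper's body presses on something with over 40 N, if the wrist force passes 120 N, or if a joint passes its speed limit or range.

ROBOT

A 7-joint arm with a two-finger parallel gripper is mounted at the origin on the work surface. World frame = base frame: x ahead of the robot, y to its left, z up, the work surface at z = 0. Lengths are in mm, angles in rad, forces in N, time in s.
With the tool pointing down it reaches from about 400 to 875 mm from the base axis. Payload 19.3 kg.
Tool frame: the origin (TCP) lies at the very end of the fingers, on their centre line; the grasp point (between the pads) lies 19 mm behind it (grip_point_offset is the z of the grasp point in the tool frame, in mm); z points along the fingers, x is the direction in which the jaws open and shut, and the axes are right-handed (so a half turn about z gives the same grasp; the last joint's range is limited). The gripper opens to 85 mm and grips with 20 to 120 N. Pads are 22 mm wide; open, the fingers measure 114 mm over their backs; the gripper's body (76 mm by 85 mm) begins 54 mm behind the grasp point. The pads swing forward as they close: fully open they stand 13 mm farther back than shut.
Start: joints at [1.11, 0.521, -0.036, 1.599, 0.021, 1.021, -0.113], TCP at [238.052, -577.88, 205.691] pointing down, gripper open.
Joint ranges: [-2.91, 2.91], [-0.3, 2.13], [-1.5, 1.42], [0.17, 2.43], [-1.26, 4.41], [0.16, 1.93], [-2.52, 2.52]. Speed limits (rad/s): [1.89, 1.89, 2.39, 2.39, 3.01, 3.01, 3.01].

INTERFACE

Orientations are given as a 3x3 rotation matrix whose columns are the frame's x, y, z axes.
In Python, from workcell import movep, movel, goto_joints, open_gripper, clamp, wait, inverse_kinematics, read_state, camera, PlanningError, finish_job, grip_point_offset gives the robot as it stands. Calls block until the motion is done:
- movep(position, orientation): joint-space move of the TCP to a pose.
- movel(position, frame=None, max_speed=150, guard=None): straight line of the TCP; frame=None keeps the orientation; max_speed is the mean speed in mm/s. With guard (N) it stops when the force on the tool has changed by that much, and returns True; else False.
- goto_joints(angles): joint-space move.
- open_gripper() and clamp(): open the fingers fully, or close them until they stop; the grip force is fixed at half the most.
- wait(seconds).
- inverse_kinematics(position, orientation): joint angles nearest the present ones, or None.
- read_state(): the state.
- camera(name): name is "scene" or "top" or "wrist"; returns a dict with "image" (420x560x3 uint8, blue, green, red), "range_z" (420x560 float32, mm along the optical axis (not along the pixel's ray), 0 where there is no reading), "fx", "fy", "cx", "cy" (pixels), "cam_to_world" (4x4, takes a point from camera to world coordinates). Camera axes: x right, y up, looking along -z (the intrinsics and any distortion apply to the point x, -y, -z); pixel columns grow to the right and rows downward; lengths in mm; the calibration is good to about 2 mm. A picture is of the moment at which its call begins.
A pose or a line that the arm cannot do raises PlanningError and nothing moves.
- finish_job(): hands the job in, once; it reports no verdict.
The state is a dict: "time": time; "qpos": joint angles; "qvel": joint speeds; "joint_efforts": joint torques, N m; "eef_pos": TCP position; "tool_rot": TCP orientation; "ft_force": force on the tool from outside, world axes, zero at the start; "torque": the same for the moment, N m; "finger_gap": finger opening in mm.
Only numpy, scipy, OpenCV 4.12 (cv2) and the standard library are available. Lean on these libraries where they do the work, as an engineer would, in place of code of your own. Each camera call takes 0.05 s, during which the arm holds its last target.

## Working session

There is one attempt and no reset: what is moved stays moved. The work goes in short steps, each a Python script; the robot and the scene stay as the last script left them, time stands still between calls to the robot, and variables do not carry over. Pictures are saved under pics/ and viewed, and the job is handed in when it is done.

```bash
mkdir -p pics; ls
python3 - <<'E'
from workcell import *
import cv2,pickle
for n in ["scene","top","wrist"]:
    c=camera(n); cv2.imwrite(f"pics/{n}0.png",c["image"]); pickle.dump(c,open(f"{n}0.pkl","wb"))
    print(n,c["fx"],c["cx"],c["cy"],c["cam_to_world"].round(3).tolist(), [k for k in c])
s=read_state(); print(s["time"],s["tool_rot"],s["finger_gap"],grip_point_offset)
E
```

```text
pics
scene 543.3577216651087 276.77484250457724 205.06680146198713 [[0.266, -0.743, 0.614, 1525.798], [0.964, 0.198, -0.178, -261.091], [0.01, 0.64, 0.769, 1193.941], [0.0, 0.0, 0.0, 1.0]] ['image', 'range_z', 'fx', 'fy', 'cx', 'cy', 'cam_to_world']
top 516.6489620144441 285.1806449638693 207.59698050334302 [[-0.013, 0.981, -0.194, 265.312], [-1.0, -0.01, 0.014, 10.555], [0.012, 0.194, 0.981, 1678.422], [0.0, 0.0, 0.0, 1.0]] ['image', 'range_z', 'fx', 'fy', 'cx', 'cy', 'cam_to_world']
wrist 340.1325945140669 280.3887995046724 213.64515497371096 [[0.382, 0.889, 0.251, 302.606], [-0.924, 0.368, 0.104, -552.152], [-0.0, -0.272, 0.962, 373.31], [0.0, 0.0, 0.0, 1.0]] ['image', 'range_z', 'fx', 'fy', 'cx', 'cy', 'cam_to_world']
0.15 [[ 3.80886844e-01 -9.24621581e-01 -3.80874704e-04]
 [-9.24621261e-01 -3.80887029e-01  7.71134591e-04]
 [-8.58077919e-04  5.84498287e-05 -9.99999630e-01]] 85.25472352763995 -18.700000000000003
```

View pics/scene0.png

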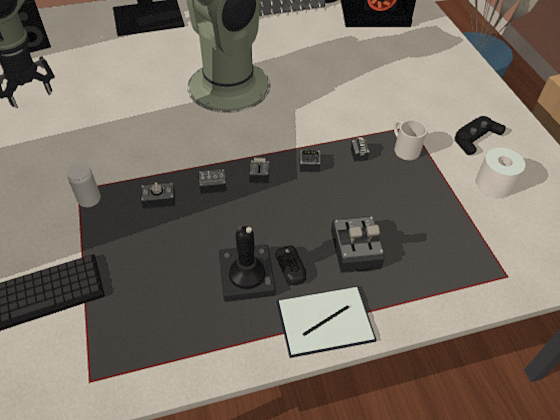

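View pics/top0.png

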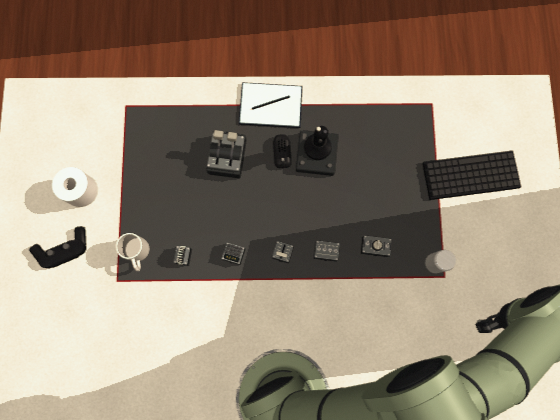

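View pics/wrist0.png

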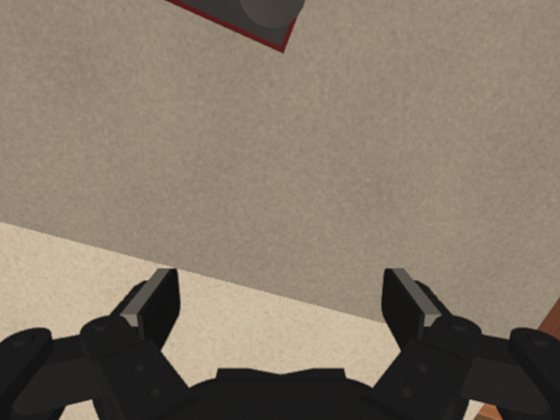

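The top view looks along world +x upwards, with y to the left. Row of modules from left: trim (181,255), radio (233,253), flap (283,251), switches (327,250), engine (376,246). Throttle is at (226,153), mouse at (282,151) and stick at (317,152). The pilot's right is world +y, so flap goes on +y and trim on −y.

```bash
cat > h.py <<'E'
import numpy as np, cv2, pickle
def ray(c,u,v):
    d=np.array([(u-c["cx"])/c["fx"],-(v-c["cy"])/c["fy"],-1.0])
    M=c["cam_to_world"]; return M[:3,3], M[:3,:3]@d
def pz(c,u,v,z):
    o,d=ray(c,u,v); return (o+d*(z-o[2])/d[2])[:2]
def ortho(c,z,x0,x1,y0,y1,s):
    """rectified picture of plane z: up=+x, left=+y; s px/mm"""
    W=int((y1-y0)*s);H=int((x1-x0)*s)
    v,u=np.mgrid[0:H,0:W]; X=x1-v/s; Y=y1-u/s
    M=np.linalg.inv(c["cam_to_world"]); P=np.stack([X,Y,np.full(X.shape,z),np.ones(X.shape)],-1)@M.T
    mu=c["cx"]+c["fx"]*P[...,0]/-P[...,2]; mv=c["cy"]-c["fy"]*P[...,1]/-P[...,2]
    return cv2.remap(c["image"],mu.astype(np.float32),mv.astype(np.float32),cv2.INTER_CUBIC)
def proj(c,p):
    M=np.linalg.inv(c["cam_to_world"]); q=M@np.append(p,1)
    return c["cx"]+c["fx"]*q[0]/-q[2], c["cy"]-c["fy"]*q[1]/-q[2]
E
python3 - <<'E'
from h import *
c=pickle.load(open("top0.pkl","rb"))
for n,u,v,z in [("trim",181,255,38),("radio",233,253,38),("flap",283,251,38),("sw",327,250,38),("eng",376,246,38),("thr",226,155,62),("stick",317,155,36),("mug",131,247,95)]:
    print(n,pz(c,u,v,z).round())
from workcell import *
# candidate viewing poses
R=np.array([[0,1,0],[1,0,0],[0,0,-1.]])
R2=np.array([[0,-1,0],[-1,0,0],[0,0,-1.]])
for p in [(450,-150,350),(450,150,350),(430,0,450),(500,100,400),(600,100,400)]:
    for r in (R,R2):
        q=inverse_kinematics(p,r); print(p,None if q is None else np.round(q,2))
E
```

```text
trim [439. 319.]
radio [444. 154.]
flap [448.  -5.]
sw [ 450. -145.]
eng [ 461. -302.]
thr [761. 177.]
stick [ 766. -121.]
mug [460. 462.]
(450, -150, 350) [ 0.86  0.2  -0.78  1.74  0.15  1.26  1.61]
(450, -150, 350) [ 0.39  0.15 -0.22  1.76  0.04  1.23 -1.41]
(450, 150, 350) [ 0.48  0.29 -1.14  1.73  0.27  1.29  0.85]
(450, 150, 350) [ 0.28  0.22 -0.87  1.74  0.17  1.26 -2.19]
(430, 0, 450) [ 0.74  0.07 -0.92  1.63  0.05  1.47  1.39]
(430, 0, 450) [ 0.43  0.04 -0.59  1.64  0.02  1.46 -1.73]
(500, 100, 400) [ 0.49  0.31 -1.04  1.56  0.27  1.42  1.  ]
(500, 100, 400) [ 0.28  0.24 -0.74  1.57  0.16  1.39 -2.04]
(600, 100, 400) [ 0.3   0.47 -0.89  1.32  0.36  1.51  1.01]
(600, 100, 400) [ 0.1   0.41 -0.56  1.33  0.21  1.46 -2.01]
```

Run:
```python
from h import *
from workcell import *
R2=np.array([[0,-1,0],[-1,0,0],[0,0,-1.]])
movep((600,0,400),R2)
c=camera("wrist"); pickle.dump(c,open("w1.pkl","wb")); cv2.imwrite("pics/w1.png",c["image"])
print(read_state()["time"], c["cam_to_world"].round(2).tolist())
cv2.imwrite("pics/o_thr.png",ortho(c,62,660,860,-220,260,1.6))
cv2.imwrite("pics/o_mod.png",ortho(c,38,390,530,-370,380,1.06))
```

```text
2.7167 [[0.0, 0.96, 0.27, 669.86], [-1.0, 0.0, 0.0, -1.6], [0.0, -0.27, 0.96, 567.86], [0.0, 0.0, 0.0, 1.0]]
```

View pics/w1.png

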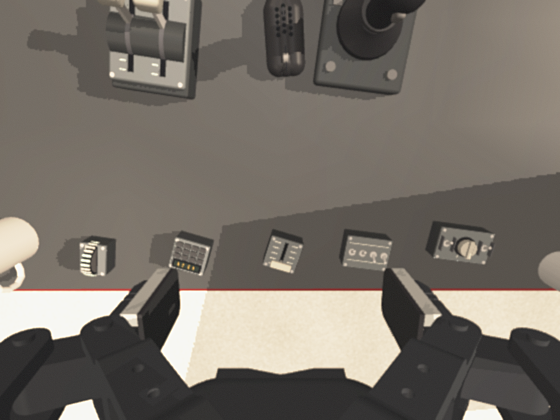

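All five modules are at rows 220–275. The throttle's back edge is at about (110–195, 82–97) and the stick base's back edge at about (315–402, 85–93). I'll enlarge for the corners.

Run:
```python
from h import *
c=pickle.load(open("w1.pkl","rb")); im=c["image"]
def crop(n,u0,u1,v0,v1,s): 
    a=cv2.resize(im[v0:v1,u0:u1],None,fx=s,fy=s,interpolation=cv2.INTER_CUBIC); a=cv2.convertScaleAbs(a,alpha=1.4,beta=15)
    for i in range(u0,u1,10): cv2.putText(a,str(i),((i-u0)*s,8),0,.3,(0,255,255)); cv2.line(a,((i-u0)*s,8),((i-u0)*s,12),(0,255,255))
    for i in range(v0,v1,10): cv2.putText(a,str(i),(0,(i-v0)*s),0,.3,(0,255,255)); 
    return a
E=[crop("",70,130,225,285,6),crop("",160,220,225,285,6)]; cv2.imwrite("pics/c1.png",np.hstack(E))
E=[crop("",253,313,220,280,6),crop("",420,500,210,270,6)]; E=np.hstack(E); print(E.shape);cv2.imwrite("pics/c2.png",cv2.resize(E,None,fx=.95,fy=.95))
cv2.imwrite("pics/c2a.png",crop("",253,313,220,280,8));cv2.imwrite("pics/c2b.png",crop("",420,500,210,270,8))
cv2.imwrite("pics/c3.png",crop("",95,215,0,110,5)); cv2.imwrite("pics/c4.png",crop("",300,425,0,110,5))
```

```text
(360, 840, 3)
```

View pics/c1.png

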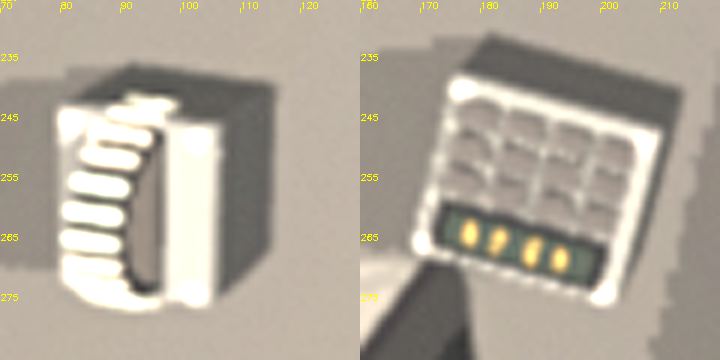

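View pics/c2a.png

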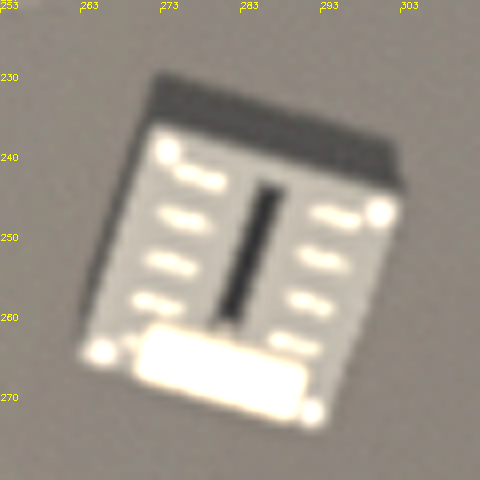

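View pics/c2b.png

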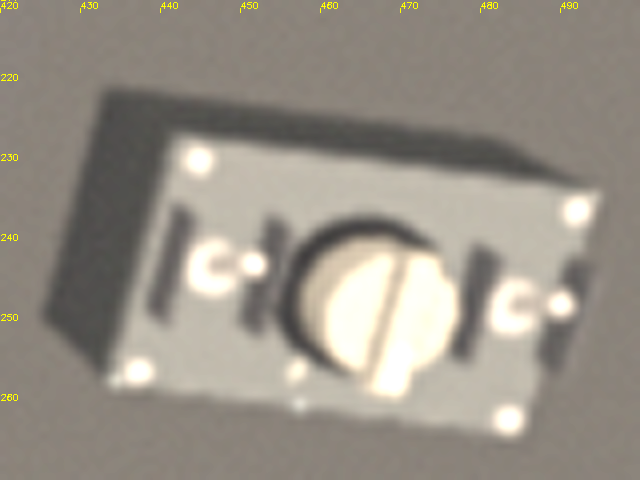

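View pics/c3.png

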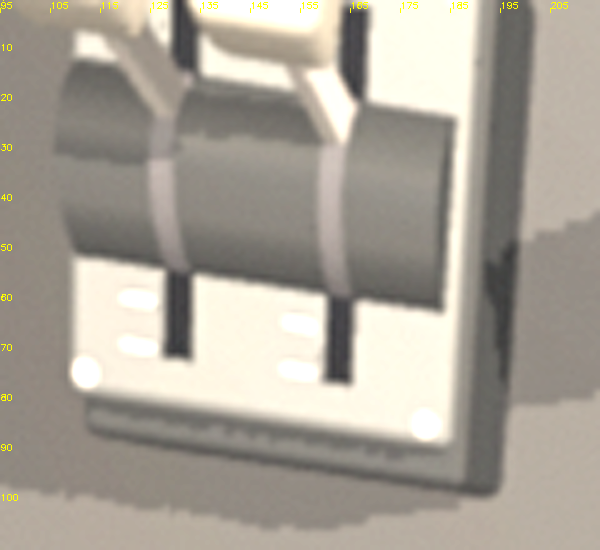

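View pics/c4.png

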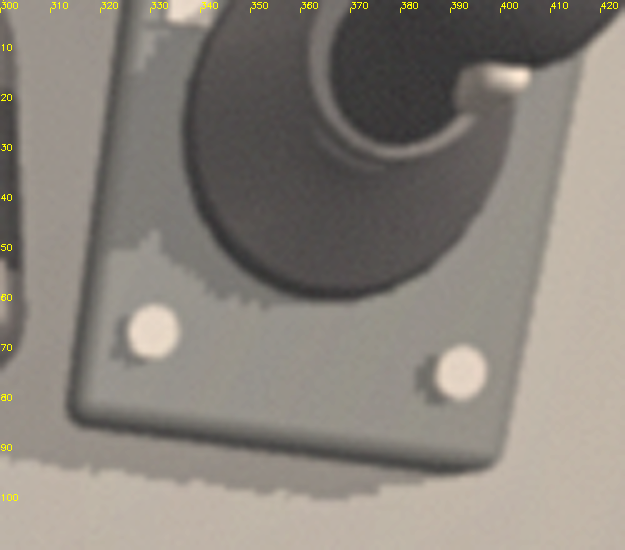

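```bash
cat >> h.py <<'E'
def cloud(c):
    v,u=np.mgrid[0:420,0:560]; d=c["range_z"]
    P=np.stack([(u-c["cx"])/c["fx"]*d,-(v-c["cy"])/c["fy"]*d,-d,np.ones(d.shape)],-1)@c["cam_to_world"].T
    P[d==0]=np.nan; return P[...,:3]
def fitrect(c,px,dep,wid,z=38,use=None):
    """px: TL,TR,BR,BL corners (None to skip); image up=+x left=+y"""
    from scipy.optimize import least_squares
    loc=np.array([(dep/2,wid/2),(dep/2,-wid/2),(-dep/2,-wid/2),(-dep/2,wid/2)])
    ok=[i for i in range(4) if px[i] is not None]
    W=np.array([pz(c,*px[i],z) for i in ok])
    def f(p):
        a=p[2]; R=np.array([[np.cos(a),-np.sin(a)],[np.sin(a),np.cos(a)]])
        return (loc[ok]@R.T+p[:2]-W).ravel()
    r=least_squares(f,[*W.mean(0),0]); return r.x, r.fun.reshape(-1,2)
E
python3 - <<'E'
from h import *
np.set_printoptions(suppress=True,precision=2)
c=pickle.load(open("w1.pkl","rb"))
def cc(s,u0,v0,pts): return [None if p is None else (u0+(p[0]+.5)/s-.5,v0+(p[1]+.5)/s-.5) for p in pts]
for n,pts,w in [("trim",cc(6,70,225,[(58,105),(220,122),(212,305),None]),44),
 ("radio",cc(6,160,225,[(90,75),(300,130),(255,305),(55,255)]),60),
 ("flap",cc(8,253,220,[(152,125),(402,195),(325,428),(82,362)]),56),
 ("engine",cc(8,420,210,[(172,132),(603,190),(520,438),(105,383)]),90)]:
    x,f=fitrect(c,pts,56,w); print(n,x,f.ravel())
P=cloud(c)
for n,z0,z1,u0,u1 in [("thr",57,67,95,215),("stick",32,40,300,425)]:
    m=np.zeros((420,560),bool); m[0:115,u0:u1]=True
    m&=(P[...,2]>z0)&(P[...,2]<z1)
    q=P[m]; print(n,len(q),np.median(q[:,2]))
    im=np.zeros((420,560),np.uint8); im[m]=255
    cv2.imwrite(f"pics/m_{n}.png",cv2.resize(im[0:115,u0:u1],None,fx=4,fy=4,interpolation=0))
    # back edge: per y-bin min x
    yb=np.arange(q[:,1].min()+8,q[:,1].max()-8,3); bx=[q[abs(q[:,1]-y)<1.5,0].min() for y in yb]
    k=np.polyfit(yb,bx,1); print("back edge x=",k, "res",np.std(bx-np.polyval(k,yb)), "yaw",-np.arctan(k[0]))
    for lo,hi,xs in [(q[:,1].min(),q[:,1].max(),np.arange(700,745,3))]:
        L=[(q[abs(q[:,0]-x)<1.5,1].min(),q[abs(q[:,0]-x)<1.5,1].max()) for x in xs]; print(np.array(L).round(1).tolist())
print("ground",np.nanmedian(P[120:200,250:300,2]), [np.nanmedian(P[v-2:v+2,u-2:u+2,2]) for u,v in [(185,256),(270,255),(470,258)]])
E
```

```text
trim [441.19 313.72  -0.15] [ 1.09  0.12 -0.62  0.65 -0.47 -0.77]
radio [445.13 151.54  -0.27] [ 0.26  0.4   0.15 -0.5  -0.61 -1.09  0.2   1.19]
flap [449.16  -5.91  -0.28] [ 0.59  0.76  0.23 -1.2  -0.65 -0.9  -0.17  1.34]
engine [ 465.25 -306.55   -0.14] [-0.04 -0.7   0.15  0.52  0.05  0.16 -0.15  0.03]
thr 3560 61.96025744455039
back edge x= [  0.04 709.09] res 7.153001710437739 yaw -0.040294919199347294Traceback (most recent call last):
  File "<stdin>", line 21, in <module>
    return umr_minimum(a, axis, None, out, keepdims, initial, where)
ValueError: zero-size array to reduction operation minimum which has no identity
```

Run:
```python
from h import *
np.set_printoptions(suppress=True,precision=1)
c=pickle.load(open("w1.pkl","rb")); P=cloud(c)
# height-coloured maps
for n,u0,u1 in [("thr",95,215),("stick",300,425)]:
    Z=P[0:115,u0:u1,2]; a=np.clip(np.nan_to_num(Z)*3.0,0,255).astype(np.uint8)
    a=cv2.applyColorMap(a,cv2.COLORMAP_JET); a=cv2.resize(a,None,fx=5,fy=5,interpolation=0); cv2.imwrite(f"pics/z_{n}.png",a)
for u in (120,140,160,180,190): print(u,P[74:104:2,u,2].round(), )
for u in (325,345,365,385): print(u,P[74:100:2,u,2].round())
```

```text
120 [62. 61. 60. 53. 50. 47. 48.  0.  1.  0. -0.  1.  0.  0.  2.]
140 [61. 61. 62. 60. 60. 49. 51. 49. 48.  1. -0.  1.  1.  1.  2.]
160 [64. 62. 61. 61. 62. 60. 58. 51. 49. 50. 10. -1.  1. -0.  1.]
180 [62. 60. 62. 62. 61. 63. 61. 61. 49. 49. 48. 49.  2. -0.  1.]
190 [44. 42. 41. 41. 38. 40. 39. 37. 38. 35. 35. 32. 24.  1.  1.]
325 [36. 37. 37. 35. 34. 31. 13.  1.  2.  3.  1. -0.  1.]
345 [36. 36. 36. 37. 36. 34. 33. 19. -0. -1.  0.  1.  4.]
365 [36. 37. 36. 35. 35. 35. 34. 36. 29.  2.  0.  0.  2.]
385 [36. 38. 37. 37. 37. 36. 34. 37. 34. 33.  7.  1. -2.]
```

View pics/z_thr.png

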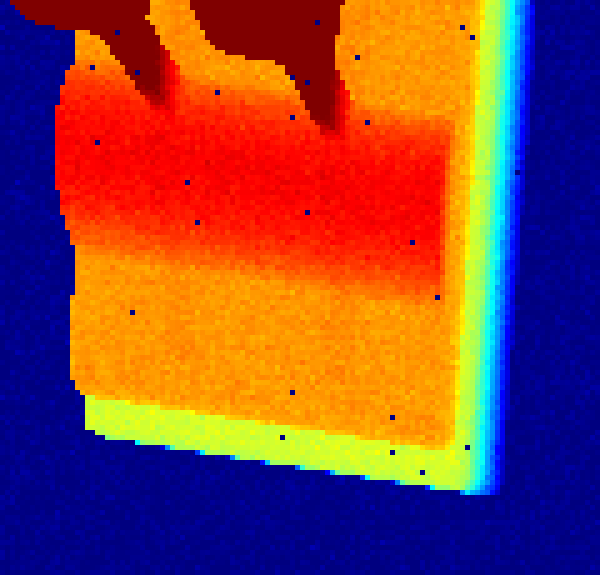

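View pics/z_stick.png

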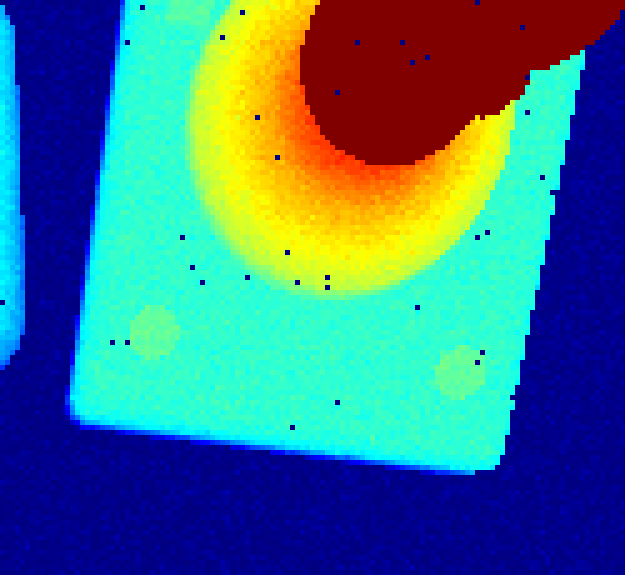

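Run:
```python
from h import *
np.set_printoptions(suppress=True,precision=1)
c=pickle.load(open("w1.pkl","rb")); P=cloud(c)
g=lambda s,u0,v0,x,y,z: pz(c,u0+(x+.5)/s-.5,v0+(y+.5)/s-.5,z)
for n,x,y,z in [("ledgeL",86,434,49),("ledgeR",466,488,49),("botR",498,495,0),("plateL1",74,260,62),("plateL2",72,380,62),("plateR1",474,60,62),("plateR2",456,430,62),("plateBL",80,395,62),("plateBR",452,447,62),("botR1",527,100,0),("botR2",503,450,0)]:
    print(n,g(5,95,0,x,y,z))
def edge(m,n):
    q=P[m]; yb=np.arange(q[:,1].min()+10,q[:,1].max()-10,2); bx=np.array([np.min(q[abs(q[:,1]-y)<1.2,0]) for y in yb])
    k=np.polyfit(yb,bx,1); r=bx-np.polyval(k,yb); ok=abs(r)<2; k=np.polyfit(yb[ok],bx[ok],1)
    print(n,"back",k.round(3),"yaw",round(-np.arctan(k[0]),3),"res",r[ok].std(),"y",q[:,1].min(),q[:,1].max()); return k
m=np.zeros((420,560),bool); m[75:100,108:188]=1; m&=(abs(P[...,2]-49)<4)
kt=edge(m,"thr")
m=np.zeros((420,560),bool); m[40:100,300:425]=1; m&=(abs(P[...,2]-36)<4)
ks=edge(m,"stick")
q=P[m]
xs=np.arange(706,750,3.)
L=np.array([(q[abs(q[:,0]-x)<1.5,1].min(),q[abs(q[:,0]-x)<1.5,1].max()) for x in xs])
for j in (0,1):
    k=np.polyfit(xs,L[:,j],1); print("side",j,"yaw",np.arctan(k[0]).round(3), "at720",np.polyval(k,720))
print((L[:,1]-L[:,0]))
```

```text
ledgeL [712.7 239.6]
ledgeR [698.1 131.7]
botR [698.7 134.4]
plateL1 [756.2 230.8]
plateL2 [725.7 235.5]
plateR1 [804.7 118.4]
plateR2 [712.8 130.1]
plateBL [721.8 233.8]
plateBR [708.3 131.5]
botR1 [810.6 118.1]
botR2 [712.1 131.9]
thr back [  0.1 678.5] yaw -0.145 res 0.413584069484765 y 130.59113733763988 238.97680629478342Traceback (most recent call last):
  File "<stdin>", line 14, in <module>
  File "<stdin>", line 8, in edge
    return _wrapreduction(a, np.minimum, 'min', axis, None, out,
                          keepdims=keepdims, initial=initial, where=where)
    return ufunc.reduce(obj, axis, dtype, out, **passkwargs)
           ~~~~~~~~~~~~^^^^^^^^^^^^^^^^^^^^^^^^^^^^^^^^^^^^^
ValueError: zero-size array to reduction operation minimum which has no identity
```

Run:
```python
from h import *
np.set_printoptions(suppress=True,precision=2)
c=pickle.load(open("w1.pkl","rb")); P=cloud(c)
m=np.zeros((420,560),bool); m[50:100,306:425]=1; m&=(abs(P[...,2]-36)<4)&(np.arange(560)[None]>311)
q=P[m]
def robust(t,e):
    ok=np.ones(len(t),bool)
    for _ in range(4): k=np.polyfit(t[ok],e[ok],1); r=e-np.polyval(k,t); ok=abs(r)<max(1,2*r[ok].std())
    return k,r[ok].std(),ok.sum()
yb=np.arange(-175,-65,2.); bx=np.array([np.min(q[abs(q[:,1]-y)<1.2,0]) for y in yb])
k,s,n=robust(yb,bx); print("back",k,"yaw",-np.arctan(k[0]),s,n)
xs=np.arange(708,736,2.)
L=np.array([(q[abs(q[:,0]-x)<1.5,1].min(),q[abs(q[:,0]-x)<1.5,1].max()) for x in xs])
for j in (0,1):
    kk,s,n=robust(xs,L[:,j]); print("side",j,"yaw",np.arctan(kk[0]),"at720",np.polyval(kk,720),s,n)
g=lambda s,u0,v0,x,y,z: pz(c,u0+(x+.5)/s-.5,v0+(y+.5)/s-.5,z)
for n,x,y in [("screwL",153,332),("screwR",461,373)]: print(n,g(5,300,0,x,y,38))
```

```text
back [  0.13 727.39] yaw -0.12920790507080473 0.46318790483932715 52
side 0 yaw -0.11515098113904701 at720 -179.81290514052358 0.4054559669307964 14
side 1 yaw 1.2344518458647935 at720 -74.96150825591121 14.682619920630833 14
screwL [741.49 -73.87]
screwR [ 730.54 -163.72]
```

Run:
```python
from h import *
np.set_printoptions(suppress=True,precision=1)
c=pickle.load(open("w1.pkl","rb"))
g=lambda s,u0,v0,x,y,z: pz(c,u0+(x+.5)/s-.5,v0+(y+.5)/s-.5,z)
a=-.124; R=np.array([[np.cos(a),-np.sin(a)],[np.sin(a),np.cos(a)]])
for n,x,y,z in [("L0",72,400,0),("L0b",100,160,0),("L36",85,385,36),("R36",505,440,36),("R36b",583,60,36),("R36c",513,390,36),("B36",300,441,36),("B0",300,446,0),("B0l",120,426,0),("B0r",440,466,0)]:
    w=g(5,300,0,x,y,z); print(n,w,"rel screwmid",(w-[736,-118.8])@R)
```

```text
L0 [727.  -54.6] rel screwmid [-16.9  62.6]
L0b [794.6 -61.1] rel screwmid [51.  64.5]
L36 [727.4 -54.9] rel screwmid [-16.4  62.4]
R36 [ 712.4 -178.9] rel screwmid [-16.  -62.6]
R36b [ 811.9 -191. ] rel screwmid [ 84.3 -62.3]
R36c [ 726.2 -179.9] rel screwmid [ -2.2 -61.9]
B36 [ 712.1 -118.6] rel screwmid [-23.7  -2.8]
B0 [ 713.5 -126.6] rel screwmid [-21.4 -10.5]
B0l [719.3 -69.8] rel screwmid [-22.6  46.6]
B0r [ 707.6 -171.2] rel screwmid [-21.7 -55.5]
```

Run:
```python
from h import *
np.set_printoptions(suppress=True,precision=1)
c=pickle.load(open("w1.pkl","rb")); P=cloud(c)
m=P[...,2]>150
m[:262]=0
q=P[m]; print(len(q), "lowest finger z", np.percentile(q[:,2],[0,.1,1,5,20]))
for v,u in [(272,160),(275,165),(300,150),(272,395)]: print(u,v,P[v,u])
from workcell import *
for n,p,a in [("eng",(465,-306.5),-.14),("engT",(638,194.7),-.138),("trim",(441.2,313.7),-.15),("trimT",(626,108.5),-.138),("flap",(449.2,-5.9),-.28),("flapT",(650.8,286.8),-.138),("radio",(445,151.5),-.27),("radioT",(644,-107.3),-.124)]:
  for s in (1,-1):
    x=s*np.array([np.cos(a),np.sin(a),0]); z=np.array([0,0,-1.]); R=np.stack([x,np.cross(z,x),z],1)
    for h in (8,130):
        q=inverse_kinematics((*p,h),R); print(n,s,h,None if q is None else np.round(q,2))
```

```text
45877 lowest finger z [436.9 439.1 444.  455.8 486.8]
160 272 [611.9  45.2 446.4]
165 275 [612.1  42.2 449.5]
150 300 [612.3  41.  468.3]
395 272 [611.7 -46.6 446. ]
eng 1 8 [ 0.8  0.7 -0.4  1.9  0.5  0.6 -0.1]
eng 1 130 [ 0.8  0.5 -0.5  1.8  0.3  0.8  0.1]
eng -1 8 [ 0.3  0.7  0.3  1.9 -0.4  0.5 -2.5]
eng -1 130 [ 0.1  0.6  0.5  1.9 -0.4  0.8 -2.4]
engT 1 8 [-0.1  0.9 -0.5  1.6  0.5  0.8 -0.9]
engT 1 130 [-0.   0.7 -0.6  1.5  0.5  1.  -0.9]
engT -1 8 [ 0.3  1.2 -1.3  1.6  1.2  1.3  1.8]
engT -1 130 [ 0.3  1.  -1.3  1.5  1.   1.4  1.9]
trim 1 8 [-0.3  0.8 -0.6  1.9  0.7  0.7 -1.5]
trim 1 130 [-0.2  0.6 -0.7  1.9  0.5  0.9 -1.3]
trim -1 8 [ 0.1  1.1 -1.3  1.9  1.2  1.2  1.3]
trim -1 130 [ 0.1  0.8 -1.3  1.9  0.9  1.2  1.5]
trimT 1 8 [ 0.1  0.8 -0.5  1.7  0.5  0.8 -0.8]
trimT 1 130 [ 0.1  0.7 -0.6  1.6  0.4  1.  -0.8]
trimT -1 8 [ 0.5  1.2 -1.3  1.7  1.2  1.3  1.9]
trimT -1 130 [ 0.5  1.  -1.3  1.6  1.   1.3  2. ]
flap 1 8 [ 0.2  0.6 -0.4  2.2  0.6  0.5 -0.9]
flap 1 130 [ 0.3  0.4 -0.6  2.1  0.3  0.7 -0.7]
flap -1 8 [-0.7  0.8  0.7  2.2 -1.1  0.6 -2.5]
flap -1 130 [ 0.8  0.7 -1.3  2.1  0.8  1.   2. ]
flapT 1 8 [-0.2  0.9 -0.5  1.4  0.5  0.9 -1. ]
flapT 1 130 [-0.2  0.8 -0.6  1.4  0.5  1.1 -1. ]
flapT -1 8 [ 0.1  1.2 -1.3  1.4  1.2  1.4  1.8]
flapT -1 130 [ 0.1  1.1 -1.3  1.4  1.   1.4  1.9]
radio 1 8 [-0.1  0.7 -0.5  2.1  0.6  0.5 -1.3]
radio 1 130 [ 0.1  0.5 -0.6  2.   0.4  0.8 -1.1]
radio -1 8 [ 0.4  1.  -1.3  2.1  1.2  1.1  1.4]
radio -1 130 [ 0.5  0.7 -1.3  2.   0.8  1.   1.6]
radioT 1 8 [ 0.4  0.8 -0.5  1.6  0.5  0.8 -0.5]
radioT 1 130 [ 0.4  0.7 -0.5  1.6  0.4  1.  -0.4]
radioT -1 8 [-0.4  1.   0.8  1.7 -0.9  0.9 -2.5]
radioT -1 130 [-0.6  1.   1.2  1.6 -1.   1.2 -2.4]
```

```bash
cat >> h.py <<'E'
def tool(a):
    x=np.array([np.cos(a),np.sin(a),0]); z=np.array([0,0,-1.]); return np.stack([x,np.cross(z,x),z],1)
def overlay(c,p,a,dep,wid,z,name,col=(0,0,255),s=1.4):
    R=np.array([[np.cos(a),-np.sin(a)],[np.sin(a),np.cos(a)]])
    im=c["image"].copy()
    l=np.array([(1,1),(1,-1),(-1,-1),(-1,1)])*[dep/2,wid/2]@R.T+p
    pts=np.array([proj(c,[*w,z]) for w in l]); cv2.polylines(im,[np.round(pts*8).astype(np.int32)],True,col,1,cv2.LINE_AA,3)
    cv2.imwrite(name,cv2.resize(im,None,fx=s,fy=s,interpolation=cv2.INTER_CUBIC))
E
python3 - <<'E'
from h import *
from workcell import *
movep((465.2,-306.5,120),tool(-.14))
c=camera("wrist"); pickle.dump(c,open("w2.pkl","wb")); overlay(c,(465.2,-306.5),-.14,56,90,38,"pics/w2.png")
print(read_state()["time"])
E
```

```text
4.4333
```

View pics/w2.png

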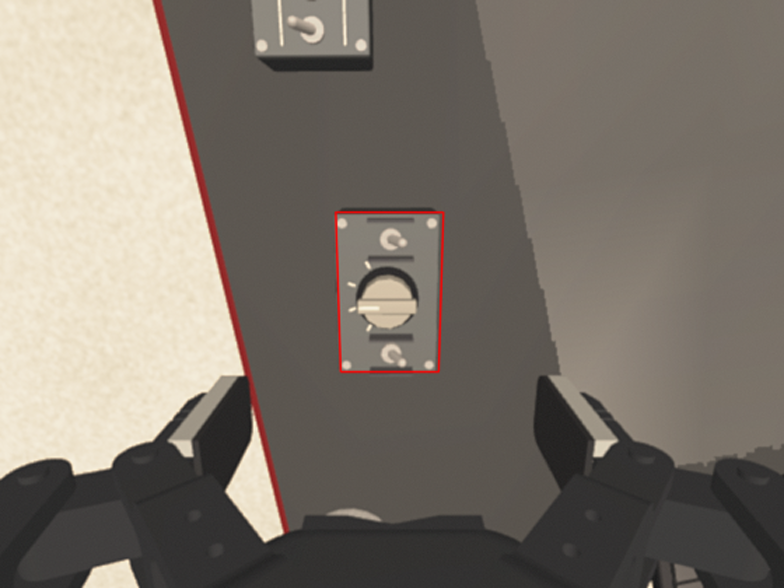

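The predicted outline lies on the engine module, with corners at about (337,212)–(438,372). Descending to grip.

Run:
```python
from h import *
from workcell import *
f=lambda s:(np.round(s["eef_pos"],1),np.round(s["ft_force"],1),round(s["finger_gap"],1),s["time"])
print(movel((465.2,-306.5,30),max_speed=150), movel((465.2,-306.5,4),max_speed=60,guard=10)); print(f(read_state()))
c=camera("wrist"); cv2.imwrite("pics/w3.png",c["image"])
clamp(); print(f(read_state()))
movel((465.2,-306.5,30),max_speed=60); print(f(read_state()))
c=camera("wrist"); cv2.imwrite("pics/w4.png",c["image"])
```

```text
False False
(array([ 465.2, -306.4,    3.8]), array([ 0.1, -0.2,  1.2]), 85.1, 5.7667)
(array([ 464.8, -306.6,    4.8]), array([-5.9,  2.1, 18.3]), 52.1, 6.25)
(array([ 465.2, -306.6,   30.1]), array([ 0.5,  0.8, -2.6]), 52.5, 6.8333)
```

View pics/w3.png

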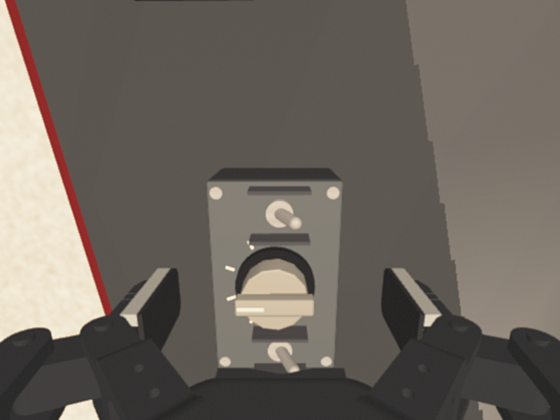

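View pics/w4.png

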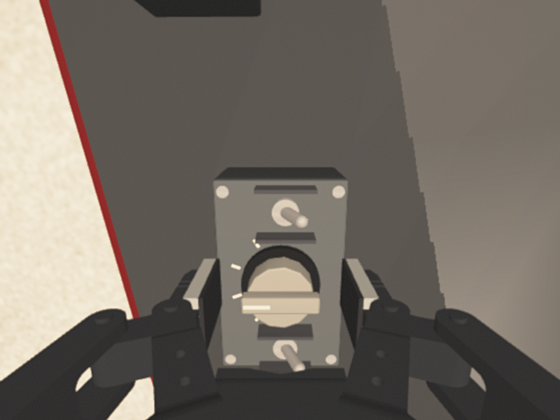

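Engine is held level at gap 52 mm, with plate corners at about (215,180)–(345,368). Carrying it to the throttle.

```bash
cat >> h.py <<'E'
def place(p,a,tag,zlow=4.5):
    from workcell import movep,movel,open_gripper,clamp,camera,read_state
    f=lambda s:(np.round(s["eef_pos"],1).tolist(),np.round(s["ft_force"],1).tolist(),round(s["finger_gap"],1),s["time"])
    e=read_state()["eef_pos"]; movel((e[0],e[1],115)); 
    movep((*p,115),tool(a)); print("over",f(read_state()))
    movel((*p,25),max_speed=120)
    c=camera("wrist"); pickle.dump(c,open(tag+"_c.pkl","wb")); cv2.imwrite(f"pics/{tag}_c.png",c["image"])
    print("guard",movel((*p,zlow),max_speed=25,guard=5)); print("down",f(read_state()))
    open_gripper(); print("open",f(read_state()))
    movel((*p,115)); 
    c=camera("wrist"); pickle.dump(c,open(tag+"_p.pkl","wb")); overlay(c,p,a,0,0,38,f"pics/{tag}_p.png")
    print(f(read_state()))
E
python3 - <<'E'
from h import *
place((638.0,194.7),-.138,"eng")
E
```

```text
over ([638.4, 193.0, 114.9], [0.2, -0.0, -2.4], 52.6, 9.5167)
guard True
down ([637.8, 194.6, 5.0], [-0.8, -0.9, 6.7], 52.4, 11.2167)
open ([637.1, 194.3, 4.2], [0.3, -0.0, -0.0], 85.8, 11.65)
([637.4, 194.5, 113.9], [0.3, 0.2, 0.9], 85.3, 12.5917)
```

View pics/eng_p.png

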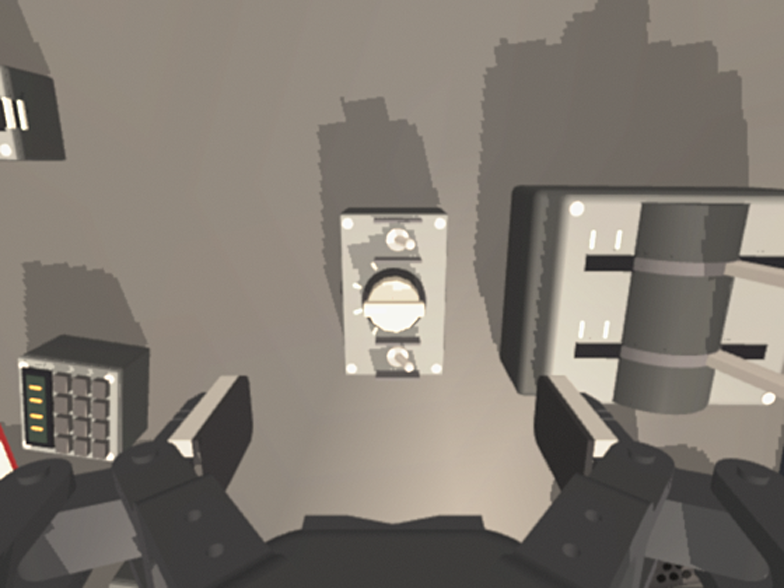

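Run:
```python
from h import *
c=pickle.load(open("eng_p.pkl","rb")); im=c["image"]
u0,u1,v0,v1,s=235,430,120,295,4
a=cv2.resize(im[v0:v1,u0:u1],None,fx=s,fy=s,interpolation=cv2.INTER_CUBIC); a=cv2.convertScaleAbs(a,alpha=1.3,beta=20)
for i in range(u0+5,u1,20): cv2.putText(a,str(i),((i-u0)*s,8),0,.3,(0,0,255)); cv2.line(a,((i-u0)*s,8),((i-u0)*s,14),(0,0,255))
for i in range(v0,v1,20): cv2.putText(a,str(i),(0,(i-v0)*s),0,.3,(0,0,255))
cv2.imwrite("pics/e1.png",a)
P=cloud(c); np.set_printoptions(suppress=True)
for v in (140,180,220,260): print(v,P[v,350:400:2,2].round().tolist())
```

```text
140 [1.0, 1.0, 1.0, 1.0, 2.0, 1.0, 2.0, -0.0, 8.0, 15.0, 21.0, 26.0, 32.0, 37.0, 42.0, 47.0, 48.0, 49.0, 49.0, 50.0, 49.0, 50.0, 50.0, 50.0, 49.0]
180 [-0.0, 1.0, 2.0, 1.0, 2.0, -0.0, 4.0, 11.0, 18.0, 24.0, 29.0, 34.0, 40.0, 44.0, 47.0, 48.0, 49.0, 51.0, 50.0, 49.0, 51.0, 49.0, 49.0, 56.0, 60.0]
220 [1.0, 1.0, 1.0, 2.0, 1.0, 7.0, 14.0, 21.0, 26.0, 32.0, 38.0, 44.0, 47.0, 49.0, 49.0, 50.0, 49.0, 50.0, 50.0, 49.0, 51.0, 57.0, 60.0, 61.0, 62.0]
260 [1.0, 0.0, 1.0, 0.0, 0.0, 18.0, 24.0, 31.0, 38.0, 43.0, 47.0, 49.0, 49.0, 51.0, 50.0, 51.0, 51.0, 50.0, 51.0, 58.0, 60.0, 62.0, 62.0, 63.0, 62.0]
```

View pics/e1.png

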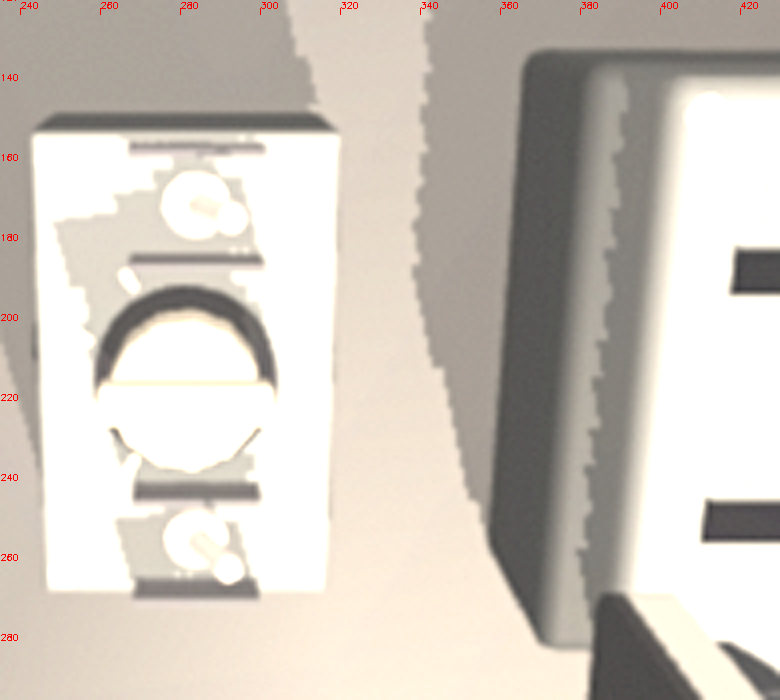

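Run:
```python
from h import *
np.set_printoptions(suppress=True,precision=2)
c=pickle.load(open("eng_p.pkl","rb")); s=4
g=lambda x,y,z: pz(c,235+(x+.5)/s-.5,120+(y+.5)/s-.5,z)
E=[g(32,132,38),g(340,133,38),g(326,592,38),g(46,590,38)]  # TL=(-x,+y) TR=(+x,+y) BR BL
E=np.array(E); cen=E.mean(0); yv=(E[0]+E[1]-E[2]-E[3])/2; xv=(E[1]+E[2]-E[0]-E[3])/2
print("engine",cen,"wid",np.linalg.norm(yv),np.linalg.norm(xv),"yaw",np.arctan2(-yv[0],yv[1]),np.arctan2(xv[1],xv[0]))
a0,a1=g(523,70,0),g(489,540,0); b0,b1=g(582,66,49),g(545,625,49)
for p,q in((a0,a1),(b0,b1)): d=p-q; print("thr back",p,q,"yaw",np.arctan2(-d[0],d[1]),np.linalg.norm(d))
print("corners z0",g(523,52,0),g(489,545,0),"z49",g(582,62,49),g(540,647,49))
yaw=-.138; xh=np.array([np.cos(yaw),np.sin(yaw)]); yh=np.array([-xh[1],xh[0]])
for p in (a0,a1,b0,b1,g(523,52,0),g(489,545,0),g(582,62,49),g(540,647,49)): print((p-cen)@xh-28,(p-cen)@yh)
```

```text
engine [639.03 193.95] wid 88.63201860838022 54.69175640062955 yaw -0.13560942514066754 -0.1411797502696233
thr back [713.82 237.2 ] [699.34 135.72] yaw -0.1417151884055161 102.50982760169269
thr back [712.26 240.88] [699.61 139.11] yaw -0.12358689329175364 102.55470671317282
corners z0 [714.06 240.75] [699.25 134.52] z49 [712.29 241.53] [698.39 134.68]
40.13125260938885 53.13053639560082
39.750410162537236 -49.37858375455671
38.078831110285066 56.55836539537247
39.5569118648321 -45.985689265577676
39.88178717875945 56.679729170153436
39.826719610496085 -50.58151628187482
38.0252178357504 57.21078078277069
38.95391441654948 -50.5445322896161
```

Engine measures square, with a gap of about 39.5 mm. The lateral offset reads about 3 mm off centre, so I'll check from a view straight over both.

Run:
```python
from h import *
from workcell import *
R2=np.array([[0,-1,0],[-1,0,0],[0,0,-1.]])
movep((625,187,300),R2)
c=camera("wrist"); pickle.dump(c,open("w5.pkl","wb")); print(read_state()["time"])
im=c["image"]; print([proj(c,p) for p in ((638,194,38),(713,240,0),(699,133,0))])
u0,u1,v0,v1,s=200,360,60,260,4
a=cv2.resize(im[0:270,170:370],None,fx=3,fy=3,interpolation=cv2.INTER_CUBIC); a=cv2.convertScaleAbs(a,alpha=1.1,beta=0)[:600+210]
cv2.imwrite("pics/w5a.png",a[0:420]); cv2.imwrite("pics/w5b.png",a[390:810]);cv2.imwrite("pics/w5.png",im)
```

```text
13.7917
[(np.float64(273.80269127653133), np.float64(164.0687577097798)), (np.float64(238.9795676060407), np.float64(102.5427430413336)), (np.float64(320.52286137736087), np.float64(114.02416201502437))]
```

View pics/w5.png

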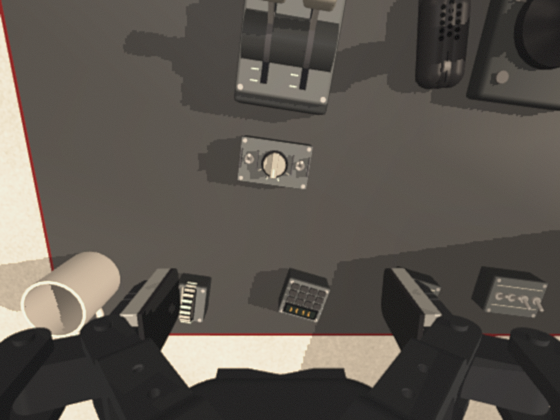

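Run:
```python
from h import *
c=pickle.load(open("w5.pkl","rb")); im=c["image"]
a=cv2.resize(im[78:198,215:360],None,fx=5,fy=5,interpolation=cv2.INTER_CUBIC); cv2.imwrite("pics/w5a.png",cv2.convertScaleAbs(a,alpha=1.5,beta=10))
P=cloud(c)
for u in (245,260,280,300,315): print(u,P[88:118:2,u,2].round().tolist())
for v in (90,95): print(v,P[v,225:245,2].round().tolist(),P[v,318:340,2].round().tolist())
```

```text
245 [63.0, 63.0, 59.0, 49.0, 49.0, 50.0, 48.0, 47.0, -0.0, 1.0, 2.0, -0.0, 1.0, -0.0, 2.0]
260 [62.0, 62.0, 61.0, 60.0, 50.0, 49.0, 49.0, 50.0, 47.0, 0.0, -1.0, 2.0, -1.0, 0.0, 0.0]
280 [62.0, 62.0, 62.0, 63.0, 62.0, 59.0, 50.0, 50.0, 51.0, 49.0, 42.0, 1.0, 0.0, 2.0, 0.0]
300 [63.0, 62.0, 62.0, 62.0, 62.0, 62.0, 61.0, 50.0, 51.0, 49.0, 50.0, 49.0, 0.0, 0.0, 0.0]
315 [62.0, 63.0, 60.0, 60.0, 61.0, 61.0, 62.0, 60.0, 55.0, 50.0, 50.0, 49.0, 50.0, 14.0, 2.0]
90 [1.0, 1.0, 1.0, 1.0, 1.0, 0.0, 1.0, 1.0, 2.0, 1.0, 48.0, 59.0, 59.0, 61.0, 61.0, 62.0, 61.0, 61.0, 60.0, 61.0] [64.0, 62.0, 63.0, 63.0, 62.0, 62.0, 59.0, 62.0, 62.0, 61.0, 60.0, 58.0, 1.0, 1.0, 0.0, 1.0, 1.0, 1.0, 0.0, -0.0, 1.0, 2.0]
95 [1.0, 0.0, 0.0, 1.0, 1.0, 1.0, 3.0, 1.0, 1.0, 48.0, 51.0, 50.0, 50.0, 50.0, 50.0, nan, 48.0, 50.0, 50.0, 49.0] [63.0, 62.0, 62.0, 63.0, 62.0, 62.0, 63.0, 62.0, 63.0, 62.0, 60.0, 1.0, -1.0, 1.0, 1.0, 1.0, 1.0, -0.0, 1.0, 1.0, 1.0, 0.0]
```

View pics/w5a.png

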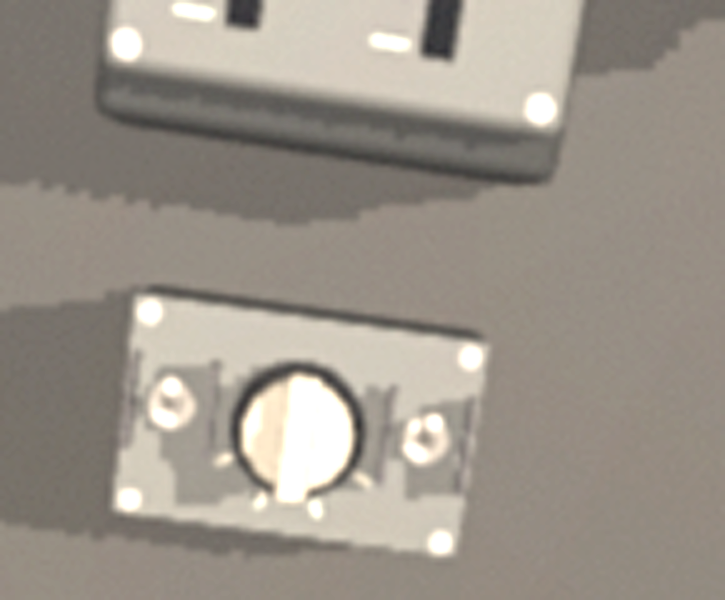

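Run:
```python
from h import *
np.set_printoptions(suppress=True,precision=2)
c=pickle.load(open("w5.pkl","rb")); s=5
g=lambda x,y,z: pz(c,215+(x+.5)/s-.5,78+(y+.5)/s-.5,z)
t=np.array([g(126,43,63),g(540,108,63)]); L=np.array([g(98,112,49),g(552,180,49)])
e=np.array([g(149,311,39),g(470,356,39),g(440,542,39),g(129,499,39)])
E=np.array([g(135,288,38),g(489,338,38),g(455,555,38),g(113,512,38)])
y=t[0]-t[1]; a=np.arctan2(-y[0],y[1]); print("thr yaw screws",a,"len",np.linalg.norm(y)); d=L[0]-L[1]; print("ledge yaw",np.arctan2(-d[0],d[1]),np.linalg.norm(d),L)
for q in (e,E):
    y=q[0]+q[3]-q[1]-q[2]; x=q[0]+q[1]-q[2]-q[3]; print("eng yaw",np.arctan2(-y[0],y[1]),np.arctan2(x[1],x[0]),q.mean(0),np.linalg.norm(y)/2,np.linalg.norm(x)/2)
a=-.138; xh=np.array([np.cos(a),np.sin(a)]); yh=np.array([-xh[1],xh[0]])
for n,m in(("screws",t.mean(0)),("ledge",L.mean(0))): 
  for q in (e,E): print(n,m,"dx",(m-q.mean(0))@xh,"dy",(m-q.mean(0))@yh)
```

```text
thr yaw screws -0.14346914454607412 len 93.86537414939656
ledge yaw -0.13835793805103938 107.55088010900039 [[713.89 239.87]
 [699.06 133.35]]
eng yaw -0.13464038222436725 -0.13472868662379517 [639.1  193.64] 79.99883628607927 47.259025535886636
eng yaw -0.1288173724984335 -0.12833409728610562 [639.77 193.39] 88.19077110435434 55.740661806324745
screws [721.18 184.9 ] dx 82.50174770829423 dy 2.636003971148574
screws [721.18 184.9 ] dx 81.8020636155304 dy 2.785646824068226
ledge [706.47 186.61] dx 67.69738949656812 dy 2.309420476974655
ledge [706.47 186.61] dx 66.99770540380429 dy 2.4590633298943074
```

Both views agree: engine is 2.5 mm to the pilot's left and 0.4° off. I'll correct it now, before its neighbours go in.

Run:
```python
from h import *
from workcell import *
f=lambda s:(np.round(s["eef_pos"],1).tolist(),np.round(s["ft_force"],1).tolist(),round(s["finger_gap"],1),s["time"])
p=(637.8,194.6)
movep((*p,115),tool(-.134)); movel((*p,6)); clamp(); print(f(read_state()))
movel((*p,14),max_speed=60)
p=(638.1,197.2); movel((*p,14),frame=tool(-.141),max_speed=60)
print(movel((*p,5),max_speed=25,guard=5)); print(f(read_state())); open_gripper(); movel((*p,115)); 
c=camera("wrist"); pickle.dump(c,open("eng2_p.pkl","wb")); 
a=cv2.resize(c["image"][120:295,235:430],None,fx=4,fy=4,interpolation=cv2.INTER_CUBIC); cv2.imwrite("pics/e2.png",a)
# over to trim
movep((441.2,313.7,120),tool(-.15)); c=camera("wrist"); pickle.dump(c,open("trim_h.pkl","wb")); overlay(c,(441.2,313.7),-.15,56,44,38,"pics/trim_h.png")
print(f(read_state()))
```

```text
([638.2, 194.7, 7.5], [-4.8, -2.3, 16.7], 51.4, 16.2917)
True
([638.3, 197.2, 7.7], [-0.6, -0.4, 6.9], 50.5, 17.1417)
([442.7, 312.9, 119.8], [-0.6, 0.5, 0.2], 85.5, 19.4667)
```

View pics/e2.png

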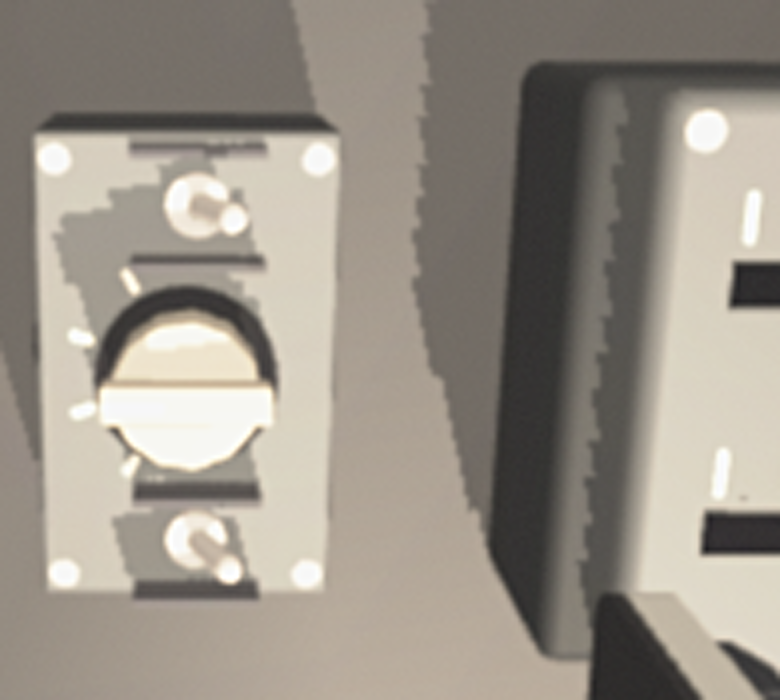

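View pics/trim_h.png

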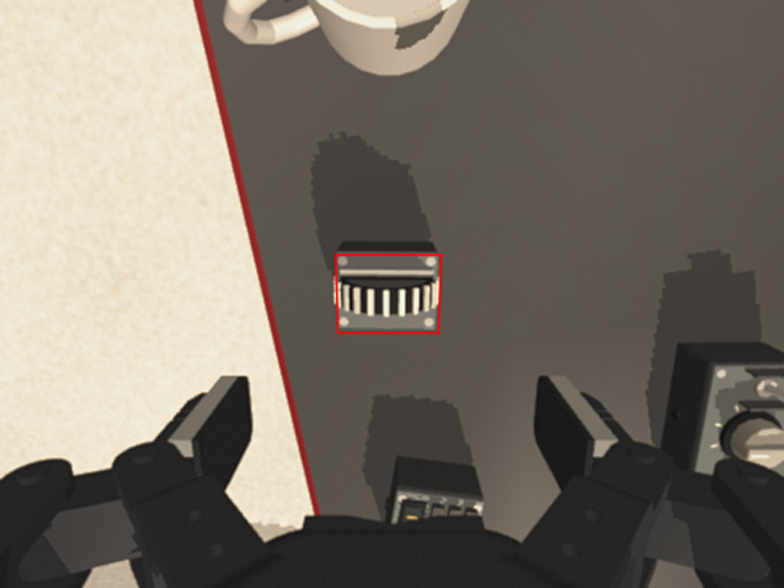

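Trim outline matches at (337,254)–(440,333). Picking and placing trim, offset 87 mm from the engine's final pose.

```bash
cat >> h.py <<'E'
def pick(p,a,z=5):
    from workcell import movel,clamp,read_state
    f=lambda s:(np.round(s["eef_pos"],1).tolist(),np.round(s["ft_force"],1).tolist(),round(s["finger_gap"],1),s["time"])
    movel((*p,30),frame=tool(a)); print(movel((*p,z),max_speed=60,guard=12)); clamp(); print("pick",f(read_state()))
E
python3 - <<'E'
from h import *
pick((441.2,313.7),-.15)
place((626.1,111.1),-.14,"trim",zlow=4)
E
```

```text
False
pick ([441.2, 313.8, 5.8], [-4.9, -3.1, 16.0], 53.4, 21.2083)
over ([625.2, 113.0, 114.8], [-0.3, 0.0, -1.8], 52.7, 23.1583)
guard True
down ([625.9, 110.9, 6.0], [-2.3, -0.4, 8.9], 52.6, 24.825)
open ([625.4, 110.8, 5.4], [0.6, 0.1, 0.7], 85.0, 25.2583)
([625.5, 110.9, 113.9], [-0.8, -0.1, -0.8], 85.5, 26.1917)
```

View pics/trim_p.png

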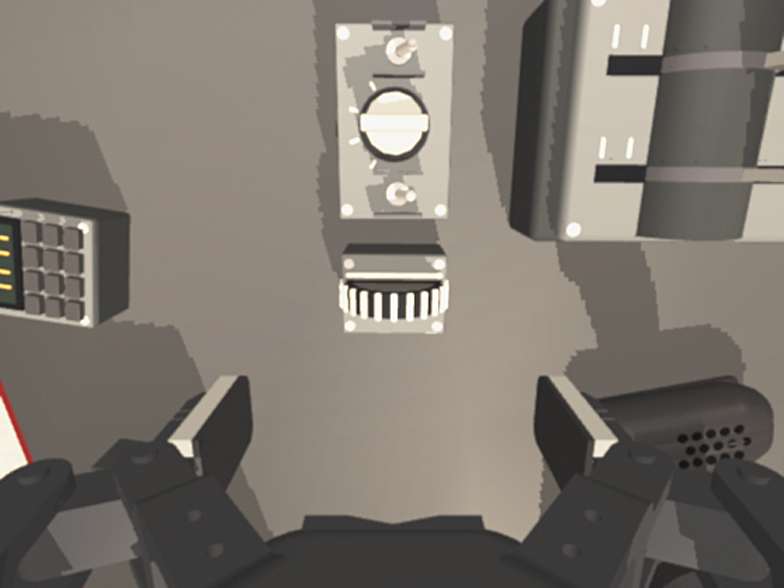

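View pics/trim_c.png

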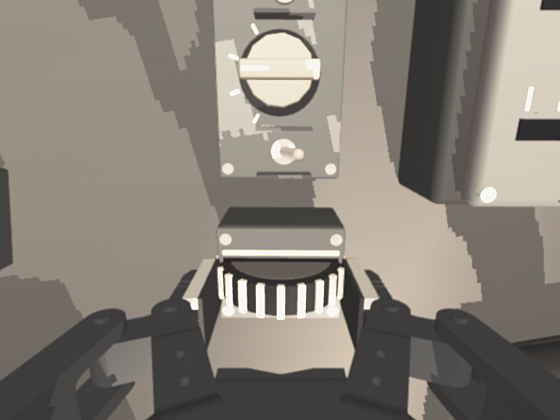

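```bash
cat >> h.py <<'E'
def meas(c,px,s=1.4,z=38):
    "px TL,TR,BR,BL with image up=+y,right=+x"
    q=np.array([pz(c,(x+.5)/s-.5,(y+.5)/s-.5,z) for x,y in px]); y=q[0]+q[1]-q[2]-q[3]; x=q[1]+q[2]-q[0]-q[3]
    return q.mean(0),np.linalg.norm(x)/2,np.linalg.norm(y)/2,np.arctan2(x[1],x[0]),np.arctan2(-y[0],y[1])
E
python3 - <<'E'
from h import *
np.set_printoptions(suppress=True,precision=2)
c=pickle.load(open("trim_p.pkl","rb"))
e=meas(c,[(335,24),(453,24),(449,217),(341,217)]); t=meas(c,[(343,254),(446,254),(443,333),(346,333)])
print(e,t); a=-.14; xh=np.array([np.cos(a),np.sin(a)]); yh=np.array([-xh[1],xh[0]]); d=e[0]-t[0]; print(d@xh,d@yh,"gap",d@yh-67)
from workcell import *
movep((449.2,-5.9,120),tool(-.28)); c=camera("wrist"); overlay(c,(449.2,-5.9),-.28,56,56,38,"pics/flap_h.png")
print(read_state()["time"])
E
```

```text
(array([639.38, 196.17]), np.float64(54.44821889848242), np.float64(87.55607139435632), np.float64(-0.13842834240164517), np.float64(-0.13178675852129929)) (array([627.79, 112.4 ]), np.float64(53.12373151205323), np.float64(43.51738277636552), np.float64(-0.137860271974356), np.float64(-0.13729811762047275))
-0.2159049931753693 84.56913367988622 gap 17.56913367988622
27.1
```

View pics/flap_h.png

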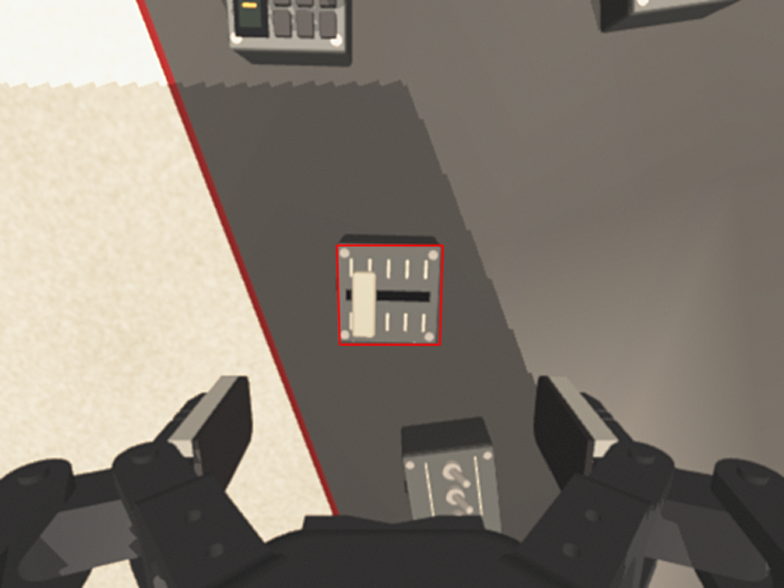

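Trim is in line (0.2 mm), square, gap about 18–19 mm. Flap outline matches at (338,245)–(441,345).

Run:
```python
from h import *
pick((449.2,-5.9),-.28)
place((651.2,289.5),-.14,"flap",zlow=4)
```

```text
False
pick ([449.3, -5.9, 5.7], [-5.2, -1.6, 19.1], 52.5, 28.85)
over ([651.3, 287.9, 114.8], [0.1, -0.1, -2.1], 51.7, 31.075)
guard True
down ([651.0, 289.4, 6.0], [-1.9, -0.1, 8.5], 52.0, 32.7417)
open ([650.5, 289.0, 5.2], [0.1, 0.4, 0.6], 85.6, 33.175)
([650.7, 289.2, 113.8], [0.5, 0.2, -0.5], 85.3, 34.1083)
```

View pics/flap_p.png

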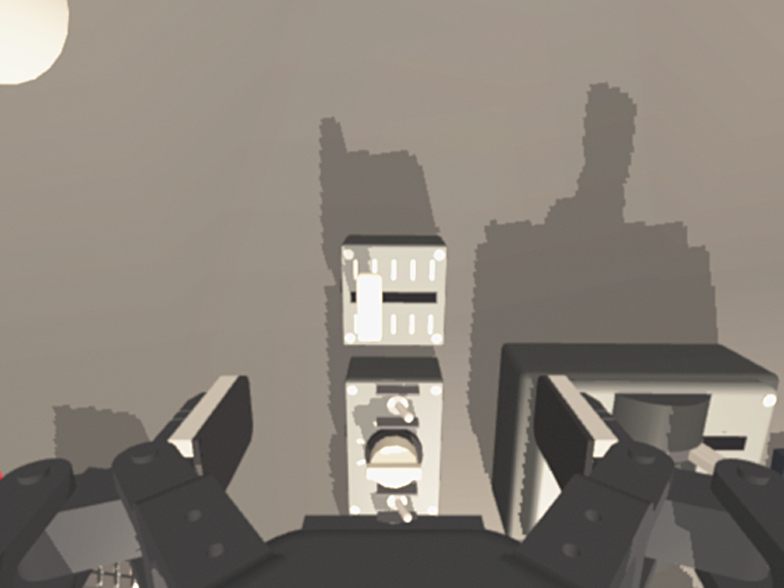

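Flap is set at about (342,246)–(446,345), in line with engine. Now a view squarely over the stick's back edge.

Run:
```python
from h import *
from workcell import *
R2=np.array([[0,-1,0],[-1,0,0],[0,0,-1.]])
movep((625,30,330),R2); wait(.1)
c=camera("wrist"); pickle.dump(c,open("w6.pkl","wb")); print(read_state()["time"]); im=c["image"]
cv2.imwrite("pics/w6.png",cv2.resize(im,None,fx=1.4,fy=1.4,interpolation=cv2.INTER_CUBIC))
cv2.imwrite("pics/w6s.png",cv2.convertScaleAbs(cv2.resize(im[20:140,310:460],None,fx=5,fy=5,interpolation=cv2.INTER_CUBIC),alpha=1.5,beta=10))
```

```text
35.5333
```

View pics/w6.png

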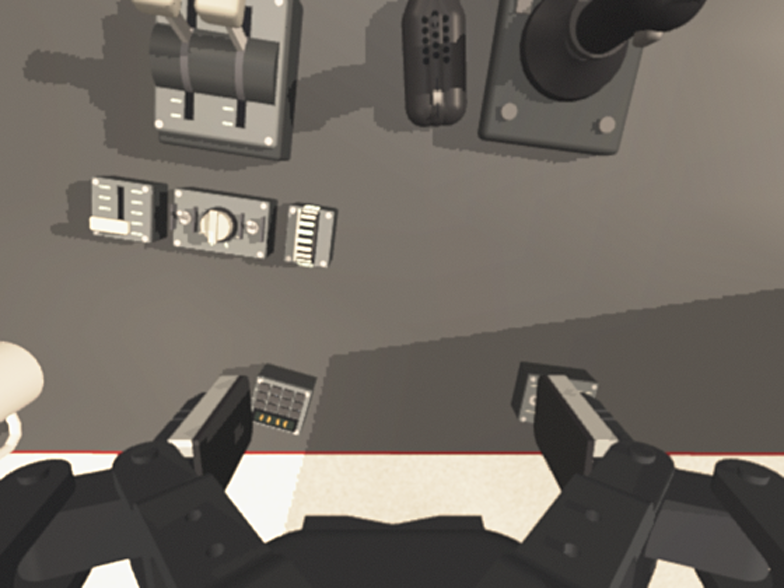

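View pics/w6s.png

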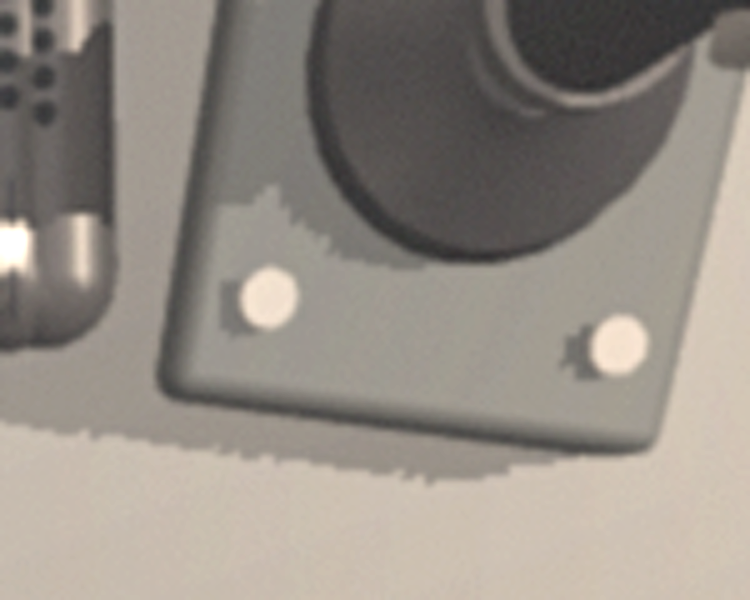

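Run:
```python
from h import *
from workcell import *
np.set_printoptions(suppress=True,precision=2)
c=pickle.load(open("w6.pkl","rb")); s=5
g=lambda x,y,z: pz(c,310+(x+.5)/s-.5,20+(y+.5)/s-.5,z)
t=np.array([g(269,297,38.5),g(618,345,38.5)]); d=t[0]-t[1]; print("screws",t,t.mean(0),"yaw",np.arctan2(-d[0],d[1]))
B=np.array([g(250,408,0),g(580,449,0)]); d=B[0]-B[1]; print("back",B,"yaw",np.arctan2(-d[0],d[1]))
a=-.124; R=np.array([[np.cos(a),-np.sin(a)],[np.sin(a),np.cos(a)]])
for p in (B[0],B[1],g(163,370,0),g(190,180,0),g(660,430,36),g(700,240,36)): print((p-t.mean(0))@R)
r=[((x+.5)/1.4-.5,(y+.5)/1.4-.5) for x,y in [(259,374),(314,388),(301,434),(248,419)]]
print(fitrect(c,r,56,60))
movep((445.1,151.5,120),tool(-.27)); c=camera("wrist"); overlay(c,(445.1,151.5),-.27,56,60,38,"pics/radio_h.png"); print(read_state()["time"])
```

```text
screws [[ 741.58  -74.05]
 [ 730.57 -163.43]] [ 736.08 -118.74] yaw -0.12248606284570077
back [[ 716.67  -79.6 ]
 [ 706.18 -172.57]] yaw -0.11241841481716373
[-24.09  36.44]
[-23.01 -57.11]
[-17.36  62.17]
[31.04 63.51]
[-18.4  -61.98]
[ 27.26 -60.28]
(array([447.84, 149.14,  -0.29]), array([[ 0.5 ,  0.26],
       [-0.79, -0.24],
       [ 0.6 , -0.62],
       [-0.3 ,  0.6 ]]))
36.7417
```

View pics/radio_h.png

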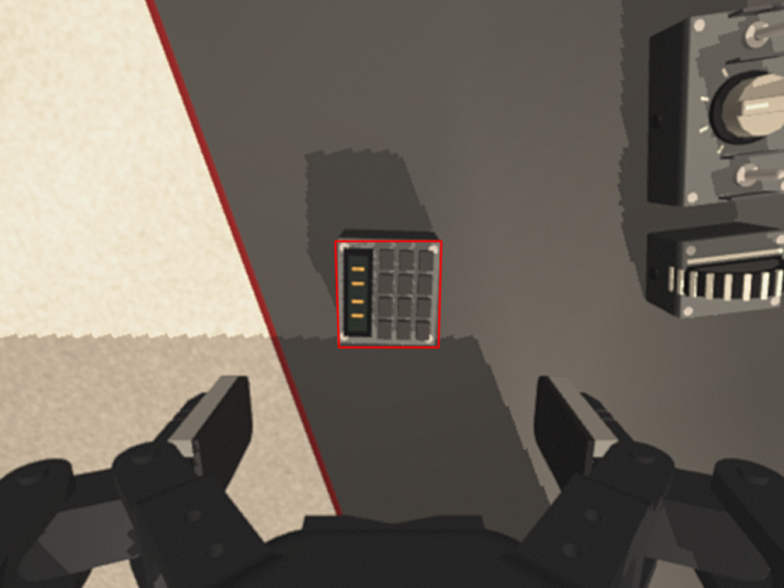

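Run:
```python
from h import *
pick((445.1,151.9),-.27)
place((644.8,-107.4),-.124,"radio",zlow=4)
```

```text
False
pick ([445.2, 151.9, 5.7], [-4.4, -1.6, 17.7], 52.4, 38.4917)
over ([644.5, -105.4, 114.8], [1.0, 0.9, -1.8], 51.9, 40.6167)
guard True
down ([644.6, -107.4, 6.0], [-0.7, -0.5, 7.7], 51.8, 42.2833)
open ([644.0, -107.4, 5.3], [-0.6, -0.5, 0.6], 85.6, 42.7167)
([644.2, -107.4, 113.9], [-0.1, -0.3, 0.6], 85.3, 43.65)
```

View pics/radio_p.png

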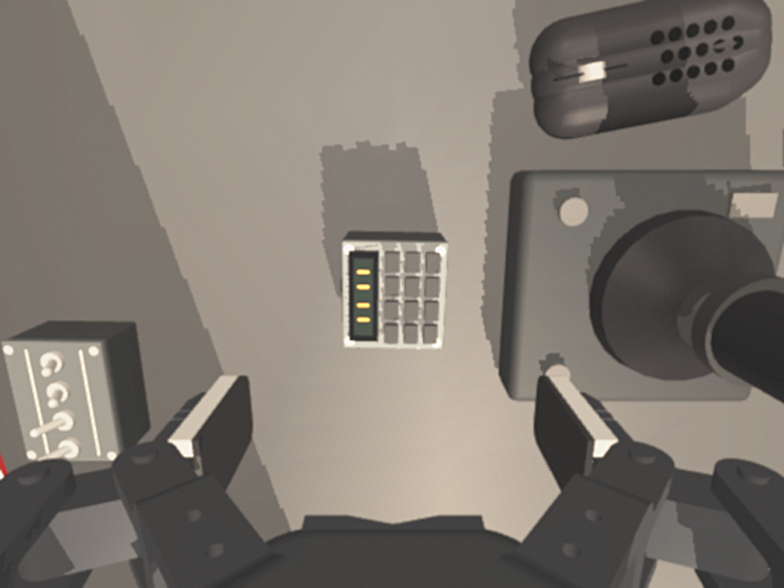

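Radio is set at (343,241)–(446,348). Now the final measuring view of both groups.

Run:
```python
from h import *
from workcell import *
R2=np.array([[0,-1,0],[-1,0,0],[0,0,-1.]])
movep((625,-100,300),R2); wait(.15)
c=camera("wrist"); pickle.dump(c,open("w7.pkl","wb")); im=c["image"]
cv2.imwrite("pics/w7s.png",cv2.convertScaleAbs(cv2.resize(im[60:205,210:355],None,fx=4,fy=4,interpolation=cv2.INTER_CUBIC),alpha=1.4,beta=10))
movep((625,187,300),R2); wait(.15)
c=camera("wrist"); pickle.dump(c,open("w8.pkl","wb")); im=c["image"]
cv2.imwrite("pics/w8s.png",cv2.convertScaleAbs(cv2.resize(im[75:205,170:365],None,fx=4,fy=4,interpolation=cv2.INTER_CUBIC),alpha=1.2,beta=0))
c=camera("top"); pickle.dump(c,open("top1.pkl","wb")); cv2.imwrite("pics/top1.png",c["image"])
print(read_state()["time"])
```

```text
46.375
```

View pics/w7s.png

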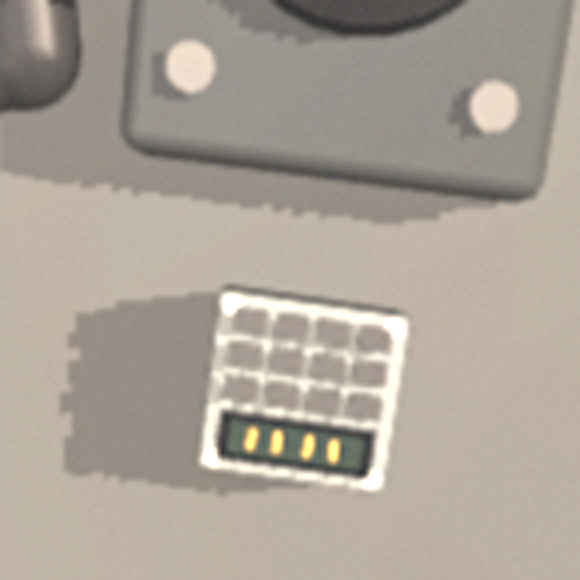

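View pics/w8s.png

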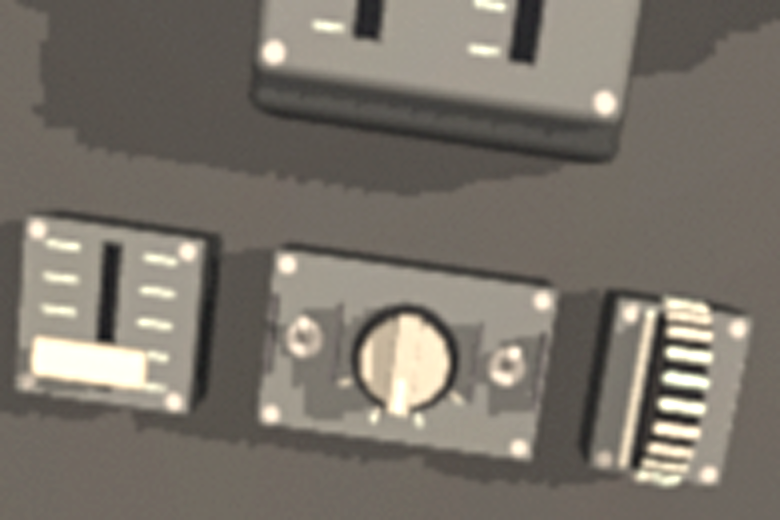

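View pics/top1.png

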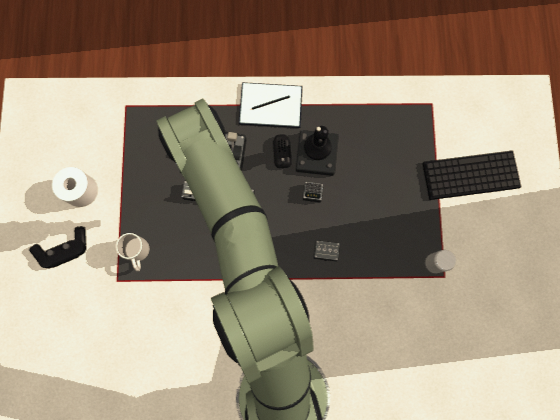

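Run:
```python
from h import *
np.set_printoptions(suppress=True,precision=2)
def G(c,u0,v0,s=4): return lambda x,y,z: pz(c,u0+(x+.5)/s-.5,v0+(y+.5)/s-.5,z)
def box(g,px,z=39):
    q=np.array([g(*p,z) for p in px]); y=q[0]+q[3]-q[1]-q[2]; x=q[0]+q[1]-q[2]-q[3]
    return q.mean(0),np.arctan2(-y[0],y[1]),np.arctan2(x[1],x[0]),np.linalg.norm(y)/2
def rel(p,o,a): xh=np.array([np.cos(a),np.sin(a)]); d=p-o; return np.array([d@xh,d@[-xh[1],xh[0]]])
g=G(pickle.load(open("w7.pkl","rb")),210,60)
t=np.array([g(190,67,38.5),g(494,106,38.5)]); d=t[0]-t[1]; a=np.arctan2(-d[0],d[1]); r=box(g,[(222,285),(409,315),(382,492),(200,465)],38)
print("stick yaw",a,"radio",r,"rel screws",rel(r[0],t.mean(0),a))
for p in [(200,157,0),(480,193,0),(200,152,36),(480,188,36)]: print(" back rel screws",rel(g(*p),t.mean(0),a))
g=G(pickle.load(open("w8.pkl","rb")),170,75)
t=np.array([g(273,52,63),g(604,103,63)]); L=np.array([g(252,105,49),g(613,158,49)])
for k in (t,L): d=k[0]-k[1]; print("thr yaw",np.arctan2(-d[0],d[1]),k.mean(0))
e=box(g,[(287,263),(542,299),(520,448),(270,413)]); f=box(g,[(37,229),(187,251),(174,401),(26,381)]); m=box(g,[(629,313),(738,328),(709,474),(603,459)])
a=-.139
print("eng",e,"screwmid rel",rel(t.mean(0),e[0],a),"ledge rel",rel(L.mean(0),e[0],a))
print("flap",f,rel(f[0],e[0],a)); print("trim",m,rel(m[0],e[0],a))
# unmoved things in the scene: top before/after
A=pickle.load(open("top0.pkl","rb"))["image"];B=pickle.load(open("top1.pkl","rb"))["image"]
d=cv2.absdiff(A,B).max(2)
for n,(u,v,w) in dict(sw=(327,250,18),mouse=(282,151,20),mug=(131,250,22),can=(442,260,16)).items(): print(n,(d[v-w:v+w,u-w//2:u+w//2]>30).sum())
```

```text
stick yaw -0.11677961946024182 radio (array([ 646.47, -107.45]), np.float64(-0.14941565362646642), np.float64(-0.13101442728776977), np.float64(58.46384712832295)) rel screws [-89.84   0.52]
 back rel screws [-22.99  42.14]
 back rel screws [-23.2  -50.17]
 back rel screws [-23.08  40.02]
 back rel screws [-23.27 -45.09]
thr yaw -0.1452117633930281 [721.03 185.01]
thr yaw -0.13994286896267646 [706.9  186.78]
eng (array([639.46, 195.94]), np.float64(-0.14029866688284637), np.float64(-0.13811784020209), np.float64(80.15793573667254)) screwmid rel [82.3   0.48] ledge rel [68.06  0.27]
flap (array([652.08, 289.18]), np.float64(-0.14054366980236296), np.float64(-0.14709469808153222), np.float64(46.516907110467166)) [-0.42 94.08]
trim (array([627.48, 112.12]), np.float64(-0.1393448387433261), np.float64(-0.14190680064087988), np.float64(34.64781316593166)) [ -0.25 -84.67]
sw 0
mouse 0
mug 0
can 0
```

Engine is centred to 0.4 mm with a 40 mm gap; flap gap 21, trim gap 18, all square. Radio's yaw readings scatter (0.01–0.03 rad off), so I'll look closer.

Run:
```python
from h import *
c=pickle.load(open("w7.pkl","rb")); im=c["image"]
cv2.imwrite("pics/r7.png",cv2.resize(im[125:190,255:320],None,fx=9,fy=9,interpolation=cv2.INTER_CUBIC))
g=cv2.cvtColor(im,cv2.COLOR_BGR2GRAY).astype(float)
c2=pickle.load(open("radio_p.pkl","rb")); cv2.imwrite("pics/r8.png",cv2.resize(c2["image"][160:260,235:335],None,fx=6,fy=6,interpolation=cv2.INTER_CUBIC))
```

```text
(no output)
```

View pics/r7.png

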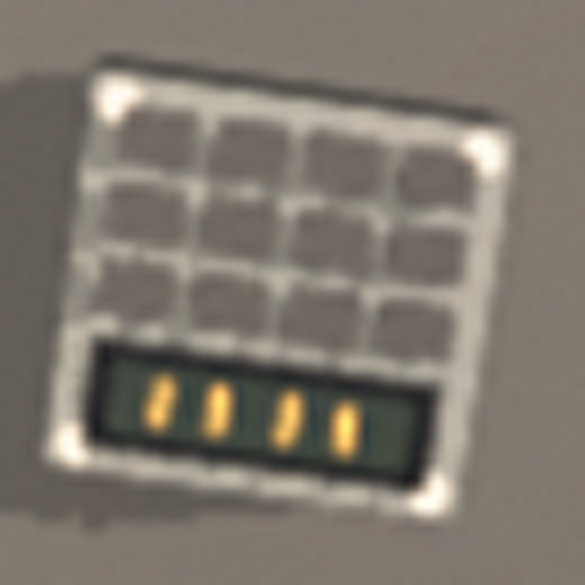

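View pics/r8.png

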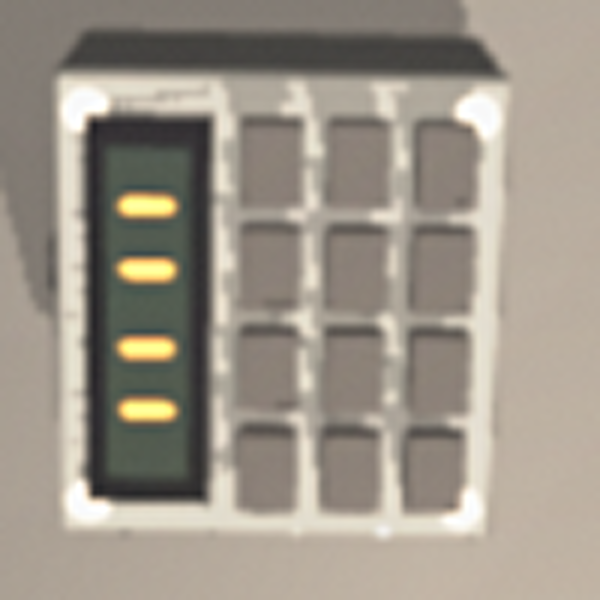

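Using its screws, radio's slope is 0.133 against 0.128 for the stick's screws, so it is square within about 0.3°. Handing in.

Run:
```python
from workcell import *
print(read_state()["time"]); finish_job()
```

```text
46.375
the job is handed in; nothing more can be done
```

I placed the engine, trim, flap and radio modules in that order, and the job was handed in at 46.4 s with the gripper open 300 mm above the desk. After placing the engine I re-gripped it once to take out a 2.5 mm sideways error.

My last checks, from the wrist camera over each group:

| Module | Gap | Alignment | Squareness |
|---|---|---|---|
| Engine | about 40 mm to the throttle | centred within 0.5 mm | within about 0.4° |
| Trim (pilot's left) | about 18 mm to the engine | in line within 0.5 mm | within about 0.2° |
| Flap (pilot's right) | about 21 mm to the engine | in line within 0.5 mm | within about 0.5° |
| Radio | about 39 mm to the sidestick | centred within 0.5 mm | within about 0.3° |

- **Radio yaw:** two readings disagreed. The plate corners suggested it was up to 1.9° off, while the sharper screw marks gave 0.3°. I trusted the screws and did not move it.
- **Bystanders:** the top view showed no change around the spare switch module, mouse, mug and can.

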